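Load the shower-tablet tray and clear its crumbs

TASK

Load the ceramic tray: slide the three round shower tablets across its deck so that one lies flat in each of the three wells - push them along, do not pick them up, they crumble. With the orange scraper block held in the gripper, sweep the three broken chips off the deck into the steel gutter at the tray's end, never touching the chips with the gripper itself. Finish with the scraper standing upright on the counter again, let go of, and leave the mug, trimmer case and pin box where they are.

Things in the scene. Friction and masses are not known exactly. Their poses are not given: they have to be found in the camera images.
- tray: Fixed cream ceramic tray on the counter. Origin: centre of the deck's underside. Deck 170 (x) by 280 (y) mm, flat rimless top 28 mm up; wells on its +x half. At its +y end a steel gutter: open trough 170 by 60 mm outside, y = 140 to 200 mm, 4 mm walls with tops level with the deck (the first carries the deck on to y = 144 mm), inner floor 4 mm above the counter. Yaw within 0.2 rad.
- well0 (a point): Centre of the mouth of a round well, at deck height: 46 mm across, 16 mm deep, flat floor. At (45, -100) mm in the tray's x, y. Any tablet may go in it.
- well1 (a point): Centre of the mouth of a round well, at deck height: 46 mm across, 16 mm deep, flat floor. At (45, -30) mm in the tray's x, y. Any tablet may go in it.
- well2 (a point): Centre of the mouth of a round well, at deck height: 46 mm across, 16 mm deep, flat floor. At (45, 40) mm in the tray's x, y. Any tablet may go in it.
- tablet0: Loose mint-green shower tablet, a flat disc 36 mm across and 14 mm thick, about 25 g, lying flat on the bare half of the deck. It slides without rolling. Origin: centre of its underside, z up. In a well its top is 2 mm below the deck.
- tablet1: Loose mint-green shower tablet, a flat disc 36 mm across and 14 mm thick, about 25 g, lying flat on the bare half of the deck. It slides without rolling. Origin: centre of its underside, z up. In a well its top is 2 mm below the deck.
- tablet2: Loose mint-green shower tablet, a flat disc 36 mm across and 14 mm thick, about 25 g, lying flat on the bare half of the deck. It slides without rolling. Origin: centre of its underside, z up. In a well its top is 2 mm below the deck.
- chip0: Loose mint-green broken chip, 18 by 14 by 8 mm, 10 g, lying on the deck between the last well (y = 40 mm) and the gutter, within 30 mm of the deck's middle line (x = 0 of the tray). Origin: centre of its underside.
- chip1: Loose mint-green broken chip, 15 by 15 by 9 mm, 10 g, lying on the deck between the last well (y = 40 mm) and the gutter, within 30 mm of the deck's middle line (x = 0 of the tray). Origin: centre of its underside.
- chip2: Loose mint-green broken chip, 20 by 12 by 8 mm, 10 g, lying on the deck between the last well (y = 40 mm) and the gutter, within 30 mm of the deck's middle line (x = 0 of the tray). Origin: centre of its underside.
- scraper: Loose scraper block: 80 (x) by 22 (y) by 55 (z) mm, orange plastic with a 12 mm black rubber foot, about 90 g, standing on the counter on its long 80 by 22 mm face to the right (-y) of the tray. Origin: centre of its underside, z up. Grip it across its 22 mm thickness (its y) by the upper half.
- mug: Red ceramic mug, bystander, 80 mm across, 95 mm tall, handle at its +y. Origin: centre of its underside.
- trimmer_case: Black plastic trimmer case, bystander, 70 (x) by 170 (y) by 42 (z) mm. Origin: centre of its underside.
- pin_box: Closed aluminium hair pin box, bystander, 94 (x) by 64 (y) by 34 (z) mm. Origin: centre of its underside.
- brush_stand: Fixed chrome toothbrush stand, 90 mm across, its disc 105 mm high, with two brushes leaning in it up to 195 mm high. Origin: centre of its underside.
Mind the look-alikes: they are no part of the job. What is meant by the scraper is not purple, and is the smaller of those in its own colour.

How it is judged:
On the way:
1. All three chips lie in the gutter while the scraper is held up off the counter (y of chip0 in the frame of tray between 0.142 and 0.2 m and x of chip0 in the frame of tray between -0.085 and 0.085 m and z of each of chip0, chip1, chip2 in the frame of tray below 0.027 m and y of chip1 in the frame of tray between 0.142 and 0.2 m and x of chip1 in the frame of tray between -0.085 and 0.085 m and y of chip2 in the frame of tray between 0.142 and 0.2 m and x of chip2 in the frame of tray between -0.085 and 0.085 m and height (world z) of scraper above 0.012 m), for 0.1 s.
At the end, for the whole second after the job is handed in: Each well holds one tablet, lying flat (within 0.12 rad) on the well's floor, its centre within 8 mm of the well's; all three chips are in the gutter below its rim; the scraper stands upright on the counter (within 0.1 rad), released; all of these are at rest (((horizontal distance between tablet0 and well0 below 0.008 m and z of tablet0 in the frame of tray below 0.0155 m and angle between the z axis of tablet0 and the z axis of tray, either way round below 0.12 rad) or (horizontal distance between tablet1 and well0 below 0.008 m and z of tablet1 in the frame of tray below 0.0155 m and angle between the z axis of tablet1 and the z axis of tray, either way round below 0.12 rad) or (horizontal distance between tablet2 and well0 below 0.008 m and z of tablet2 in the frame of tray below 0.0155 m and angle between the z axis of tablet2 and the z axis of tray, either way round below 0.12 rad)) and ((horizontal distance between tablet0 and well1 below 0.008 m and z of tablet0 in the frame of tray below 0.0155 m and angle between the z axis of tablet0 and the z axis of tray, either way round below 0.12 rad) or (horizontal distance between tablet1 and well1 below 0.008 m and z of tablet1 in the frame of tray below 0.0155 m and angle between the z axis of tablet1 and the z axis of tray, either way round below 0.12 rad) or (horizontal distance between tablet2 and well1 below 0.008 m and z of tablet2 in the frame of tray below 0.0155 m and angle between the z axis of tablet2 and the z axis of tray, either way round below 0.12 rad)) and ((horizontal distance between tablet0 and well2 below 0.008 m and z of tablet0 in the frame of tray below 0.0155 m and angle between the z axis of tablet0 and the z axis of tray, either way round below 0.12 rad) or (horizontal distance between tablet1 and well2 below 0.008 m and z of tablet1 in the frame of tray below 0.0155 m and angle between the z axis of tablet1 and the z axis of tray, either way round below 0.12 rad) or (horizontal distance between tablet2 and well2 below 0.008 m and z of tablet2 in the frame of tray below 0.0155 m and angle between the z axis of tablet2 and the z axis of tray, either way round below 0.12 rad)) and y of chip0 in the frame of tray between 0.142 and 0.2 m and x of chip0 in the frame of tray between -0.085 and 0.085 m and z of each of chip0, chip1, chip2 in the frame of tray below 0.027 m and y of chip1 in the frame of tray between 0.142 and 0.2 m and x of chip1 in the frame of tray between -0.085 and 0.085 m and y of chip2 in the frame of tray between 0.142 and 0.2 m and x of chip2 in the frame of tray between -0.085 and 0.085 m and height (world z) of scraper below 0.004 m and angle between scraper's own z axis and vertical below 0.1 rad and linear speed of each of tablet0, tablet1, tablet2, chip0, chip1, chip2, scraper below 0.02 m/s); the robot touches nothing.
It fails at once if A tablet is picked up: more than 12 mm above the deck (z of any of tablet0, tablet1, tablet2 in the frame of tray above 0.04 m).
It fails at once if The gripper's fingers touch a chip (contact force between the fingers and chip0 above 0.3 N or contact force between the fingers and chip1 above 0.3 N or contact force between the fingers and chip2 above 0.3 N).
It fails at once if The mug, trimmer case or pin box is moved by more than 20 mm (distance of any of mug, trimmer_case, pin_box from where it was at the start of the episode above 0.02 m).
It also fails if it takes over 72 s, if anything falls off the work surface, if the arm or the gripper's body presses on something with over 40 N, if the wrist force passes 120 N, or if a joint passes its speed limit or range.

ROBOT

A 7-joint arm with a two-finger parallel gripper is mounted at the origin on the work surface. World frame = base frame: x ahead of the robot, y to its left, z up, the work surface at z = 0. Lengths are in m, angles in rad, forces in N, time in s.
With the tool pointing down it reaches from about 0.425 to 0.825 m from the base axis. Payload 3.6 kg.
Tool frame: the origin (TCP) lies at the very end of the fingers, on their centre line; the grasp point (between the pads) lies 19 mm behind it; z points along the fingers, x is the direction in which the jaws open and shut, and the axes are right-handed (so a half turn about z gives the same grasp; the last joint's range is limited). The gripper opens to 93 mm and grips with 3 to 60 N. Pads are 15 mm wide; open, the fingers measure 128 mm over their backs; the gripper's body (75 mm by 188 mm) begins 65 mm behind the grasp point.
Start: joints at [-1.317, 0.615, -0.013, 1.423, 0.008, 1.103, -0.04], TCP at [0.179, 0.625, 0.219] pointing down, gripper open.
Joint ranges: [-3.12, 3.12], [-0.3, 2.06], [-1.34, 1.32], [0.26, 2.42], [-1.36, 4.5], [0.01, 1.98], [-2.84, 2.84]. Speed limits (rad/s): [2.79, 2.79, 3.14, 3.14, 3.14, 3.14, 3.14].

INTERFACE

Orientations are given as a unit quaternion [w, x, y, z].
In Python, from workcell import r gives the robot as it stands. The module is installed in compiled form; this text tells all that it offers.
- The arm moves only by the tool arm_command, never from a script. Its argument "moves" is a list of rows, each a list of 5 numbers: the shift along the tool's x, y, z as a fraction of full scale, then the turn about the tool's z as a fraction of full scale, then the opening, from -1 (shut) to 1 (fully open), so that 0 is half open. A call has exactly 10 rows; each row is the pose to reach, as a shift and turn from the pose measured when the call began, along the tool's axes at that moment; what a row does not reach only later rows make up. Full scale, the value 1, is 0.2 m for a shift and 90 degrees for a turn. A row lasts 1/8 s, in which the tool goes at most 62.5 mm and 10.7 degrees, less where a joint would pass 70% of its speed; a pose out of reach is approached as far as the arm can. A call with a number of a shift or a turn outside -1 to 1 is refused whole. A call with a gripper value outside its range is refused whole. The fingers move at their own pace and stop on an object; "grip_force" is the grip in N (left out, the last holds). Time passes only in rows, so rows that repeat a pose let the fingers close, or fill a call up. It gives the time, the measured TCP pose, the force and the opening at its end, in the units of the state.
- r.read_state(): the state, without advancing time (a new reading comes with each control period).
- r.snapshot(name): name is "scene" or "top" or "wrist"; returns a dict with "color" (400x640x3 uint8, red, green, blue), "fx", "fy", "cx", "cy" (pixels), "xyz" and "rotation" of the camera in the world. Camera axes: x right, y down, z forward; pixel columns grow to the right and rows downward; lengths in m; the calibration is good to about 2 mm. A picture is of the moment at which its call begins. There is no depth.
- r.sign_off(): hands the job in, once; it reports no verdict.
The state is a dict: "time": time; "q": joint angles; "dq": joint speeds; "joint_torque": joint torques, N m; "tcp_pos": TCP position; "eef_rot": TCP orientation; "ft_force": force on the tool from outside, world axes, zero at the start; "torque": the same for the moment, N m; "width": opening from 0.0 (shut) to 1.0 (fully open).
Only numpy, scipy, OpenCV 4.12 (cv2) and the standard library are available. Lean on these libraries where they do the work, as an engineer would, in place of code of your own. Each camera call takes 0.05 s, during which the arm holds its last target. There are 200 camera calls.

## Working session

There is one attempt and no reset: what is moved stays moved. The work goes in short steps, Python scripts to look and compute and a tool call to move; the robot and the scene stay as the last step left them, time stands still between calls to the robot, and variables do not carry over. Pictures are saved under pics/ and viewed, about 8 in all and at most 12, crops included, and the job is handed in when it is done.

Besides the shell and the picture viewer there is one more tool, called after ">>>" by a JSON object that holds its "op" and its "data". arm_command: Moves the arm, as the interface text tells. Its arguments: {"type":"object","properties":{"moves":{"type":"array"},"grip_force":{"type":"number"}},"required":["moves"]}

```bash
mkdir -p pics
python3 - <<'E'
from workcell import r
import cv2,numpy as np,json
s=r.read_state(); print({k:np.round(v,3).tolist() for k,v in s.items()})
for n in("scene","top","wrist"):
    d=r.snapshot(n); cv2.imwrite(f"pics/{n}0.png",d["color"][:,:,::-1])
    print(n,d["fx"],d["fy"],d["cx"],d["cy"],np.round(d["xyz"],3),np.round(d["rotation"],3).tolist())
E
```

```text
{'time': 0.0, 'q': [-1.318, 0.616, -0.013, 1.425, 0.008, 1.103, -0.04], 'dq': [-0.0, -0.001, 0.001, 0.0, -0.002, -0.0, 0.001], 'joint_torque': [-0.0, -45.894, 0.209, -16.574, -0.061, 0.021, 0.0], 'tcp_pos': [0.179, 0.624, 0.217], 'eef_rot': [0.001, 0.799, 0.602, -0.001], 'ft_force': [0.106, -0.637, 0.34], 'torque': [0.004, 0.016, -0.009], 'width': 1.002}
scene 403.05962829199 403.05962829199 322.9472242331352 199.00463254858215 [ 1.255 -0.301  0.89 ] [-0.288, 0.781, 0.516, -0.203]
top 463.0152969631046 463.0152969631046 322.97518443341124 204.103524410579 [ 0.326 -0.038  1.22 ] [-0.079, 0.718, -0.688, 0.072]
wrist 287.9891707222937 287.9891707222937 321.74610978028346 199.5863056700699 [0.103 0.646 0.385] [0.116, 0.79, 0.595, 0.086]
```

View pics/top0.png

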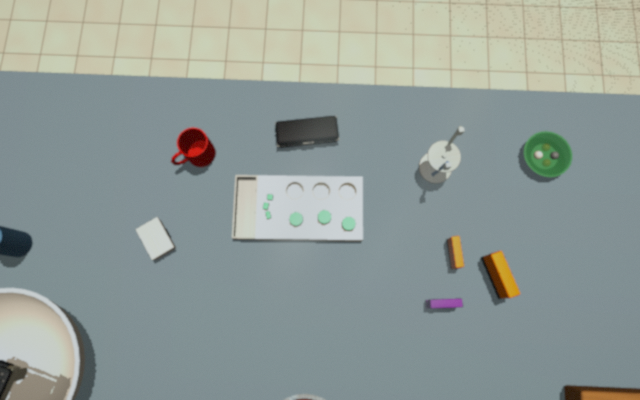

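View pics/scene0.png

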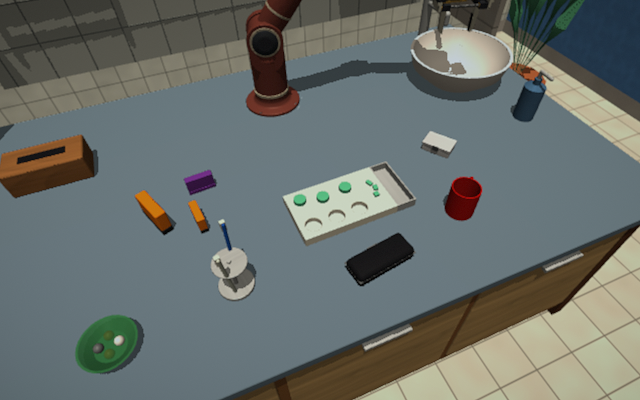

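Top view (pixels): the tray is at (233..364, 175..241) with the gutter on its left (+y). Tablets are at (296,218), (324,217), (349,223) and chips near (268,206). The scraper candidates are the small orange block (456,252), the large orange block (501,275) and the purple one (445,303). The small orange one fits, being not purple and the smaller of the two orange. I'll confirm it in a crop.

```bash
cat > h.py <<'E'
from workcell import r
import cv2,numpy as np
from scipy.spatial.transform import Rotation as R
def rot(q): return R.from_quat([q[1],q[2],q[3],q[0]])
def cast(d,uv,z):
    uv=np.atleast_2d(np.array(uv,float))
    v=np.c_[(uv[:,0]-d["cx"])/d["fx"],(uv[:,1]-d["cy"])/d["fy"],np.ones(len(uv))]
    v=rot(d["rotation"]).apply(v); c=np.array(d["xyz"])
    return (c+v*((z-c[2])/v[:,2])[:,None])[:,:2]
def blobs(d,lo,hi,amin=10):
    m=cv2.inRange(cv2.cvtColor(d["color"],cv2.COLOR_RGB2HSV),np.array(lo),np.array(hi))
    c,_=cv2.findContours(m,cv2.RETR_EXTERNAL,cv2.CHAIN_APPROX_NONE)
    return [x for x in c if cv2.contourArea(x)>=amin]
def cen(c):
    m=cv2.moments(c); return [m["m10"]/m["m00"],m["m01"]/m["m00"]]
def tooldir(s):
    return rot(s["eef_rot"])
E
python3 - <<'E'
from h import *
d=r.snapshot("top")
print("green");
for c in blobs(d,(60,60,80),(90,255,255),8):
    u=cen(c); print(np.round(u,1),cv2.contourArea(c),np.round(cast(d,u,.040),4))
print("orange")
for c in blobs(d,(8,150,90),(20,255,255),30):
    b=cv2.minAreaRect(c);print(np.round(b[0],1),np.round(b[1],1),b[2],np.round(cast(d,cv2.boxPoints(b),.055),3).tolist())
print("tray")
for c in blobs(d,(0,0,150),(180,70,255),2000):
    b=cv2.minAreaRect(c);x=cv2.boxPoints(b)
    if 200<b[0][0]<400 and 150<b[0][1]<250: print(b,np.round(cast(d,x,.028),4).tolist())
im=d["color"][:,:,::-1]
a=cv2.resize(im[165:250,225:370],None,fx=5,fy=5,interpolation=cv2.INTER_CUBIC)[:, :725]
b=cv2.resize(im[225:325,415:525],(440,400),interpolation=cv2.INTER_CUBIC)
cv2.imwrite("pics/a1.png",a);cv2.imwrite("pics/b1.png",b)
print("purple",[ (cen(c),cast(d,cen(c),.05).round(3).tolist()) for c in blobs(d,(125,80,60),(160,255,255),30)])
E
```

```text
green
[348.2 223.5] 102.0 [[ 0.5335 -0.0877]]
[295.4 218.8] 93.0 [[0.5401 0.0492]]
[267.7 214.3] 12.0 [[0.5487 0.122 ]]
[323.9 216.8] 98.0 [[ 0.5483 -0.0243]]
[265.3 205.5] 15.5 [[0.5718 0.1296]]
[269.6 196.9] 11.5 [[0.5952 0.1202]]
[547.3 154. ] 1726.0 [[ 0.7437 -0.6115]]
orange
[610.  394.5] [ 9. 58.] 90.0 [[0.156, -0.649], [0.162, -0.785], [0.142, -0.783], [0.136, -0.648]]
[503.7 274.4] [47.7 13.4] 65.85445404052734 [[0.465, -0.44], [0.48, -0.471], [0.374, -0.515], [0.359, -0.484]]
[456.6 251.7] [30.6  7.9] 80.53767395019531 [[0.506, -0.346], [0.511, -0.366], [0.435, -0.377], [0.431, -0.358]]
tray
((319.5, 160.5), (321.0, 639.0), 90.0) [[1.155, 0.9506], [1.2287, -0.9098], [0.3204, -0.819], [0.2506, 0.7757]]
purple [([445.862660944206, 303.08583690987126], [[0.343, -0.334]])]
```

View pics/a1.png

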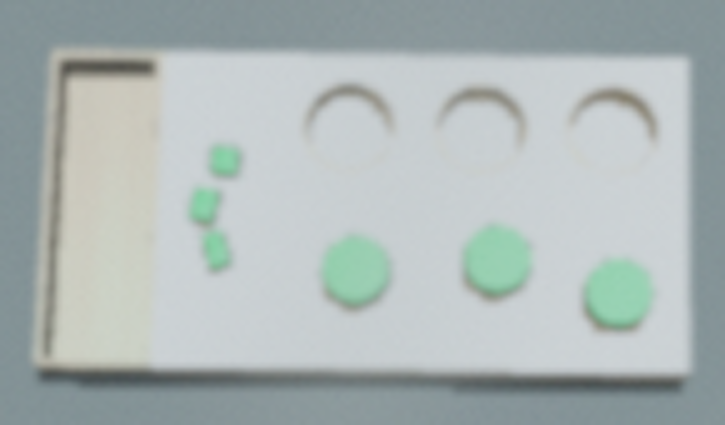

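View pics/b1.png

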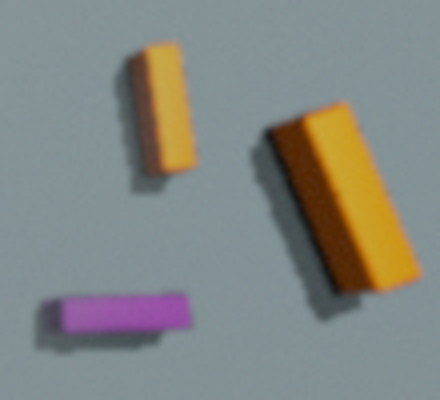

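The crop confirms it: the small orange block, about 78×21 mm on top, is the scraper. Next I'll work out the tray pose from its outline corners, which in the crop (5x) are (52,48), (690,57), (690,373), (37,368), and plan the moves.

```bash
cat >> h.py <<'E'
def plan(pos,yaw,wps):
    "wps: (x,y,z,yaw of tool x); prints fractions for successive calls"
    for w in wps:
        d=np.array(w[:3])-pos; c,s=np.cos(yaw),np.sin(yaw)
        f=np.array([d[0]*c+d[1]*s, d[0]*s-d[1]*c, -d[2]])/.2
        t=-(w[3]-yaw)/(np.pi/2)
        print(np.round(w,3),"->",np.round(f,3),round(t,3)); pos=np.array(w[:3]);yaw=w[3]
def now():
    s=r.read_state(); x=rot(s["eef_rot"]).apply([1,0,0]); return np.array(s["tcp_pos"]),np.arctan2(x[1],x[0]),s
def fittray(P):  # far-left, far-right, near-right, near-left
    M=np.array([[.085,.2],[.085,-.14],[-.085,-.14],[-.085,.2]])
    a=M-M.mean(0);b=P-P.mean(0)
    th=np.arctan2((a[:,0]*b[:,1]-a[:,1]*b[:,0]).sum(),(a*b).sum()); c,s=np.cos(th),np.sin(th);Q=np.array([[c,-s],[s,c]])
    t=P.mean(0)-Q@M.mean(0); return th,t,Q,np.linalg.norm(M@Q.T+t-P,axis=1)
E
python3 - <<'E'
from h import *
d=r.snapshot("top")
P=cast(d,np.array([[52,48],[690,57],[690,373],[37,368]])/5+[225,165],.028)
th,t,Q,e=fittray(P); print("tray",th,t,e)
for n,p in zip("t0 t2 c t1 c c".split(),[[.5335,-.0877],[.5401,.0492],[.5487,.122],[.5483,-.0243],[.5718,.1296],[.5952,.1202]]): print(n,np.round((np.array(p)-t)@Q*1000,1))
for w in(-.1,-.03,.04): print("well",(Q@[.045,w]+t).round(4))
p,y,s=now(); print(p,y)
ys=.152-np.pi/2
plan(p,y,[(.30,.45,.22,.4),(.42,.28,.22,-.4),(.46,.09,.22,-1.0),(.47,-.10,.22,ys),(.471,-.28,.2,ys),(.471,-.362,.12,ys)])
E
```

```text
tray 0.03137424168845829 [0.57540518 0.01413558] [0.00133243 0.00050165 0.00057203 0.00132965]
t0 [ -45.1 -100.5]
t2 [-34.2  36.2]
c [-23.3 108.6]
t1 [-28.3 -37.6]
c [  0.  115.5]
c [ 23.1 105.4]
well [ 0.6235 -0.0844]
well [ 0.6213 -0.0144]
well [0.6191 0.0555]
[0.17940425 0.62437542 0.21812198] 1.291038015799451
[0.3  0.45 0.22 0.4 ] -> [-0.671  0.82  -0.009] 0.567
[ 0.42  0.28  0.22 -0.4 ] -> [ 0.222  1.017 -0.   ] 0.509
[ 0.46  0.09  0.22 -1.  ] -> [ 0.554  0.797 -0.   ] 0.382
[ 0.47  -0.1    0.22  -1.419] -> [ 0.826  0.471 -0.   ] 0.267
[ 0.471 -0.28   0.2   -1.419] -> [0.89  0.131 0.1  ] -0.0
[ 0.471 -0.362  0.12  -1.419] -> [0.405 0.062 0.4  ] -0.0
```

>>> {"op": "arm_command", "data": {"moves": [[-0.67, 0.82, 0, 0.57, 1], [-0.67, 0.82, 0, 0.57, 1], [-0.67, 0.82, 0, 0.57, 1], [-0.67, 0.82, 0, 0.57, 1], [-0.67, 0.82, 0, 0.57, 1], [-0.67, 0.82, 0, 0.57, 1], [-0.67, 0.82, 0, 0.57, 1], [-0.67, 0.82, 0, 0.57, 1], [-0.67, 0.82, 0, 0.57, 1], [-0.67, 0.82, 0, 0.57, 1]]}}

```text
time: 1.5
tcp_pos: [0.2999, 0.4504, 0.2182]
eef_rot: [0.001, 0.98, 0.197, -0.0]
ft_force: [1.1, 0.2, -0.4]
width: 1.0
```

>>> {"op": "arm_command", "data": {"moves": [[0.22, 1, 0, 0.51, 1], [0.22, 1, 0, 0.51, 1], [0.22, 1, 0, 0.51, 1], [0.22, 1, 0, 0.51, 1], [0.22, 1, 0, 0.51, 1], [0.22, 1, 0, 0.51, 1], [0.22, 1, 0, 0.51, 1], [0.22, 1, 0, 0.51, 1], [0.22, 1, 0, 0.51, 1], [0.22, 1, 0, 0.51, 1]]}}

```text
time: 2.75
tcp_pos: [0.4177, 0.283, 0.2184]
eef_rot: [0.001, 0.98, -0.201, -0.0]
ft_force: [0.5, -0.5, 0.0]
width: 1.001
```

>>> {"op": "arm_command", "data": {"moves": [[0.55, 0.8, 0, 0.38, 1], [0.55, 0.8, 0, 0.38, 1], [0.55, 0.8, 0, 0.38, 1], [0.55, 0.8, 0, 0.38, 1], [0.55, 0.8, 0, 0.38, 1], [0.55, 0.8, 0, 0.38, 1], [0.55, 0.8, 0, 0.38, 1], [0.55, 0.8, 0, 0.38, 1], [0.55, 0.8, 0, 0.38, 1], [0.55, 0.8, 0, 0.38, 1]]}}

```text
time: 4.0
tcp_pos: [0.4558, 0.0927, 0.2186]
eef_rot: [0.001, 0.877, -0.48, 0.0]
ft_force: [0.3, -0.5, 0.4]
width: 1.003
```

>>> {"op": "arm_command", "data": {"moves": [[0.83, 0.47, 0, 0.27, 1], [0.83, 0.47, 0, 0.27, 1], [0.83, 0.47, 0, 0.27, 1], [0.83, 0.47, 0, 0.27, 1], [0.83, 0.47, 0, 0.27, 1], [0.83, 0.47, 0, 0.27, 1], [0.83, 0.47, 0, 0.27, 1], [0.83, 0.47, 0, 0.27, 1], [0.83, 0.47, 0, 0.27, 1], [0.83, 0.47, 0, 0.27, 1]]}}

```text
time: 5.25
tcp_pos: [0.4662, -0.0977, 0.2188]
eef_rot: [0.001, 0.757, -0.654, 0.0]
ft_force: [-0.2, -0.9, 0.3]
width: 1.001
```

>>> {"op": "arm_command", "data": {"moves": [[0.9, 0.16, 0, 0, 1], [0.9, 0.16, 0, 0, 1], [0.9, 0.16, 0, 0, 1], [0.9, 0.16, 0, 0, 1], [0.9, 0.16, 0, 0, 1], [0.9, 0.16, 0, 0, 1], [0.9, 0.16, 0, 0, 1], [0.9, 0.16, 0, 0, 1], [0.9, 0.16, 0, 0, 1], [0.9, 0.16, 0, 0, 1]]}}

```text
time: 6.5
tcp_pos: [0.4607, -0.2803, 0.2191]
eef_rot: [0.001, 0.757, -0.654, 0.0]
ft_force: [0.2, 0.7, 0.2]
width: 1.003
```

Run:
```python
from h import *
p,y,s=now(); print(p,y,s["q"])
for n in("wrist","top"):
    d=r.snapshot(n); cv2.imwrite(f"pics/{n}2.png",d["color"][:,:,::-1])
    for c in blobs(d,(8,150,90),(20,255,255),30):
        b=cv2.minAreaRect(c);q=cast(d,cv2.boxPoints(b),.055);L=[np.linalg.norm(q[0]-q[1]),np.linalg.norm(q[1]-q[2])]
        v=q[1]-q[0] if L[0]>L[1] else q[2]-q[1]
        print(n,np.round(b[0]),q.mean(0).round(4),np.round(L,3),"yaw",np.arctan(v[1]/v[0]).round(3))
```

```text
[ 0.4606985  -0.28033394  0.21907693] -1.424881761176277 [ 0.02440563  0.53026332  0.7509379   1.76078806 -0.41672614  1.01615445
 -0.49375167]
wrist [138. 335.] [ 0.2098 -0.0583] [0.013 0.026] yaw 0.535
wrist [509. 331.] [ 0.2918 -0.5683] [0.026 0.008] yaw -0.047
wrist [139. 304.] [ 0.2614 -0.0614] [0.042 0.011] yaw -0.405
wrist [479. 235.] [ 0.4221 -0.4859] [0.041 0.141] yaw 0.499
wrist [395. 181.] [ 0.4761 -0.3661] [0.082 0.024] yaw 0.19
top [610. 394.] [ 0.1487 -0.7164] [0.137 0.02 ] yaw -1.526
top [502. 276.] [ 0.4161 -0.4733] [0.046 0.111] yaw 0.38
```

View pics/wrist2.png

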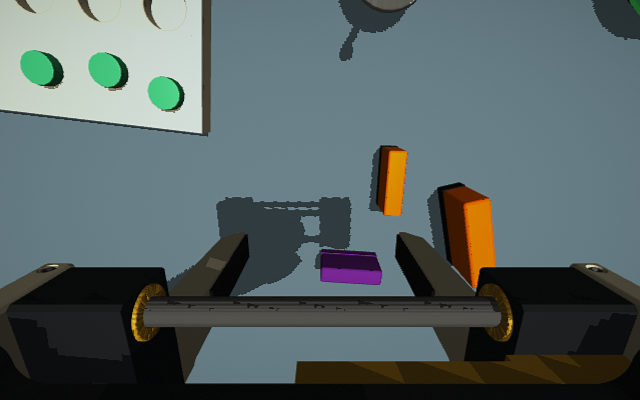

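>>> {"op": "arm_command", "data": {"moves": [[0.42, 0, 0.1, -0.015, 0.1], [0.42, 0, 0.3, -0.015, 0.1], [0.42, 0, 0.5, -0.015, 0.1], [0.42, 0, 0.6, -0.015, 0.1], [0.42, 0, 0.75, -0.015, 0.1], [0.42, 0, 0.85, -0.015, 0.1], [0.42, 0, 0.92, -0.015, 0.1], [0.42, 0, 0.97, -0.015, 0.1], [0.42, 0, 0.97, -0.015, 0.1], [0.42, 0, 0.97, -0.015, 0.1]]}}

```text
time: 7.85
tcp_pos: [0.4732, -0.3643, 0.0258]
eef_rot: [0.001, 0.764, -0.645, 0.001]
ft_force: [0.9, -0.5, 0.5]
width: 0.549
```

>>> {"op": "arm_command", "data": {"moves": [[0, 0, 0, 0, -1], [0, 0, 0, 0, -1], [0, 0, 0, 0, -1], [0, 0, 0, 0, -1], [0, 0, 0, 0, -1], [0, 0, 0, 0, -1], [0, 0, -0.05, 0, -1], [0, 0, -0.2, 0, -1], [0, 0, -0.4, 0, -1], [0, 0, -0.5, 0, -1]], "grip_force": 25}}

```text
time: 9.1
tcp_pos: [0.4733, -0.3645, 0.1281]
eef_rot: [0.001, 0.764, -0.645, 0.002]
ft_force: [0.6, 0.0, -0.7]
width: 0.236
```

Run:
```python
from h import *
p,y,s=now(); print(p,y,s["width"])
d=r.snapshot("wrist"); cv2.imwrite("pics/wrist3.png",d["color"][:,:,::-1])
yt=.0314-np.pi/2
th,t=.0314,np.array([.5754,.0141]);Q=np.array([[np.cos(th),-np.sin(th)],[np.sin(th),np.cos(th)]])
a=Q@[0,.075]+t; b=Q@[0,.145]+t
plan(p,y,[(.50,-.18,.14,yt),(.56,0,.14,yt),(a[0],a[1],.12,yt),(a[0],a[1],.0545,yt),(b[0],b[1],.0545,yt)])
```

```text
[ 0.47333883 -0.36448985  0.12811841] -1.401801522638921 0.23573542171356315
[ 0.5   -0.18   0.14  -1.539] -> [-0.887 -0.287 -0.059] 0.088
[ 0.56   0.     0.14  -1.539] -> [-0.89  -0.328 -0.   ] -0.0
[ 0.573  0.089  0.12  -1.539] -> [-0.443 -0.079  0.1  ] -0.0
[ 0.573  0.089  0.054 -1.539] -> [ 0.    -0.     0.328] -0.0
[ 0.571  0.159  0.054 -1.539] -> [-0.35  0.   -0.  ] -0.0
```

View pics/wrist3.png

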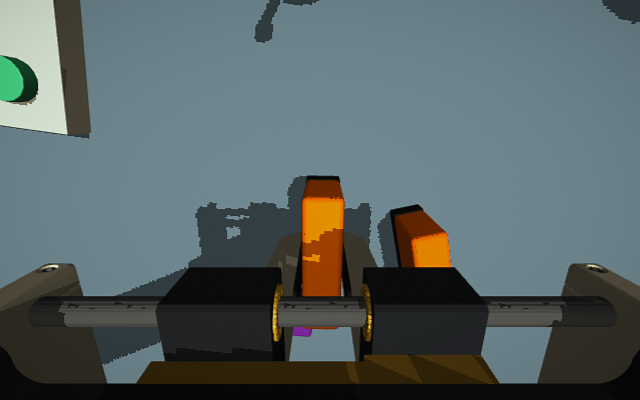

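Scraper held (opening 21.9 mm). Carrying it to the tray.

>>> {"op": "arm_command", "data": {"moves": [[-0.3, -0.1, -0.06, 0.09, -1], [-0.6, -0.2, -0.06, 0.09, -1], [-0.89, -0.29, -0.06, 0.09, -1], [-0.89, -0.29, -0.06, 0.09, -1], [-0.89, -0.29, -0.06, 0.09, -1], [-0.89, -0.29, -0.06, 0.09, -1], [-0.89, -0.29, -0.06, 0.09, -1], [-0.89, -0.29, -0.06, 0.09, -1], [-0.89, -0.29, -0.06, 0.09, -1], [-0.89, -0.29, -0.06, 0.09, -1]]}}

```text
time: 10.4
tcp_pos: [0.5013, -0.1802, 0.1412]
eef_rot: [0.0, 0.717, -0.697, 0.004]
ft_force: [0.6, -0.0, -2.0]
width: 0.232
```

>>> {"op": "arm_command", "data": {"moves": [[-0.3, -0.1, 0, 0, -1], [-0.6, -0.2, 0, 0, -1], [-0.89, -0.33, 0, 0, -1], [-0.89, -0.33, 0, 0, -1], [-0.89, -0.33, 0, 0, -1], [-0.89, -0.33, 0, 0, -1], [-0.89, -0.33, 0, 0, -1], [-0.89, -0.33, 0, 0, -1], [-0.89, -0.33, 0, 0, -1], [-0.89, -0.33, 0, 0, -1]]}}

```text
time: 11.65
tcp_pos: [0.5624, -0.0006, 0.1406]
eef_rot: [0.0, 0.717, -0.697, 0.004]
ft_force: [-0.3, 0.2, -0.3]
width: 0.235
```

>>> {"op": "arm_command", "data": {"moves": [[-0.2, -0.04, 0, 0, -1], [-0.44, -0.08, 0.05, 0, -1], [-0.44, -0.08, 0.1, 0, -1], [-0.44, -0.08, 0.1, 0, -1], [-0.44, -0.08, 0.1, 0, -1], [-0.44, -0.08, 0.1, 0, -1], [-0.44, -0.08, 0.1, 0, -1], [-0.44, -0.08, 0.1, 0, -1], [-0.44, -0.08, 0.1, 0, -1], [-0.44, -0.08, 0.1, 0, -1]]}}

```text
time: 12.9
tcp_pos: [0.5761, 0.0877, 0.1202]
eef_rot: [0.0, 0.717, -0.697, 0.004]
ft_force: [0.0, 0.7, -1.5]
width: 0.238
```

Run:
```python
from h import *
p,y,s=now(); print(p,y,s["width"])
d=r.snapshot("wrist"); im=d["color"][:,:,::-1].copy()
th,t=.0314,np.array([.5754,.0141]);Q=np.array([[np.cos(th),-np.sin(th)],[np.sin(th),np.cos(th)]])
for c in blobs(d,(55,80,80),(95,255,255),30):
    u=cen(c); q=cast(d,u,.036); print(np.round(u),cv2.contourArea(c),q.round(4),((q-t)@Q*1e3).round(1))
d=r.snapshot("scene"); cv2.imwrite("pics/w4.png",np.hstack([im[:,:400],cv2.resize(d["color"][120:270,260:410,::-1],(400,400))]))
```

```text
[0.57609379 0.08773056 0.12015634] -1.54349356162966 0.2379647132258251
[509. 252.] 939.0 [[ 0.5335 -0.095 ]] [[ -45.3 -107.8]]
[368. 235.] 308.0 [[0.5486 0.0427]] [[-25.9  29.4]]
[285. 228.] 94.0 [[0.5532 0.121 ]] [[-18.9 107.5]]
[444. 236.] 998.0 [[ 0.549  -0.0298]] [[-27.8 -43. ]]
[277. 205.] 217.5 [[0.576  0.1283]] [[  4.2 114.1]]
[287. 180.] 227.0 [[0.5993 0.1189]] [[ 27.2 104. ]]
```

View pics/w4.png

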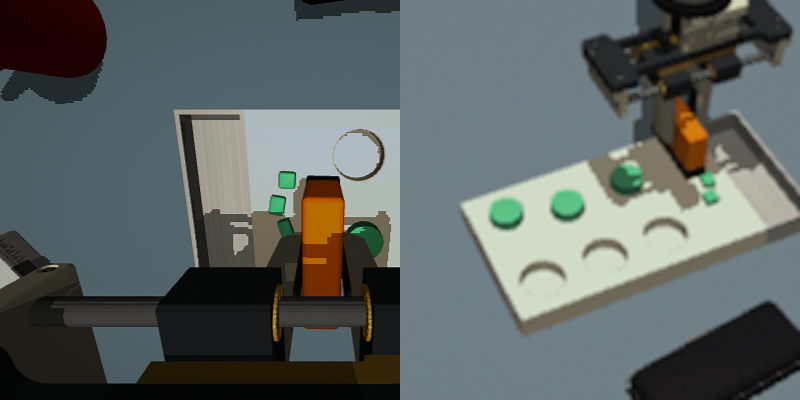

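Wrist view: the three chips at (287,180), (277,205), (285,228) are all ahead of the scraper, which is clear of the tablet. Lower and sweep.

>>> {"op": "arm_command", "data": {"moves": [[0, 0, 0.1, 0, -1], [0, 0, 0.2, 0, -1], [0, 0, 0.28, 0, -1], [0, 0, 0.31, 0, -1], [0, 0, 0.323, 0, -1], [0, 0, 0.323, 0, -1], [0, 0, 0.323, 0, -1], [0, 0, 0.323, 0, -1], [-0.02, 0, 0.323, 0, -1], [-0.04, 0, 0.323, 0, -1]]}}

```text
time: 14.25
tcp_pos: [0.5762, 0.0959, 0.0555]
eef_rot: [-0.0, 0.717, -0.697, 0.004]
ft_force: [-0.3, -1.1, -0.2]
width: 0.238
```

>>> {"op": "arm_command", "data": {"moves": [[-0.04, 0, 0, 0, -1], [-0.08, 0, 0, 0, -1], [-0.12, 0, 0, 0, -1], [-0.16, 0, 0, 0, -1], [-0.2, 0, 0, 0, -1], [-0.24, 0, 0, 0, -1], [-0.28, 0, 0, 0, -1], [-0.31, 0, 0, 0, -1], [-0.34, 0, 0, 0, -1], [-0.34, 0, 0, 0, -1]]}}

```text
time: 15.5
tcp_pos: [0.5742, 0.1646, 0.055]
eef_rot: [-0.0, 0.717, -0.697, 0.004]
ft_force: [-0.4, 0.4, -0.8]
width: 0.235
```

```bash
cat > g.py <<'E'
from h import *
th,t=.0314,np.array([.5754,.0141]);Q=np.array([[np.cos(th),-np.sin(th)],[np.sin(th),np.cos(th)]])
def look():
    p,y,s=now(); print(p,y,s["width"],s["ft_force"],s["time"], "tray",((p[:2]-t)@Q*1e3).round(1))
    for n,z in(("top",.036),("wrist",.036)):
        d=r.snapshot(n)
        for c in blobs(d,(50,60,50),(95,255,255),6):
            u=cen(c); q=(cast(d,u,z)-t)@Q*1e3
            if abs(q[0,0])<120 and -150<q[0,1]<230: print(n,np.round(u),cv2.contourArea(c),q.round(1))
E
python3 - <<'E'
from g import *
look()
E
```

```text
[0.57422712 0.16461823 0.05504924] -1.5421286004169428 0.23454672348861 [-0.44127581  0.41355483 -0.84889685] 15.5 tray [  3.6 150.5]
top [348. 224.] 97.5 [[ -44.6 -100.4]]
top [295. 219.] 96.0 [[-33.5  36.7]]
top [324. 217.] 95.0 [[-27.5 -37.5]]
wrist [487. 276.] 1397.0 [[-30.8  27.8]]
wrist [593. 259.] 563.5 [[-17.2 -46.9]]
wrist [295. 191.] 291.0 [[ 34.6 167.1]]
```

>>> {"op": "arm_command", "data": {"moves": [[0, 0, -0.15, 0, -1], [0, 0, -0.3, 0, -1], [0.2, 0, -0.4, 0, -1], [0.5, 0, -0.4, 0, -1], [0.8, 0, -0.4, 0, -1], [0.9, 0.05, -0.4, 0, -1], [0.9, 0.05, -0.4, 0, -1], [0.9, 0.05, -0.4, 0, -1], [0.9, 0.05, -0.4, 0, -1], [0.9, 0.05, -0.4, 0, -1]]}}

```text
time: 16.85
tcp_pos: [0.5691, -0.0147, 0.1359]
eef_rot: [0.0, 0.718, -0.696, 0.004]
ft_force: [-0.6, -0.2, -2.5]
width: 0.236
```

Run:
```python
from g import *
look()
a=r.snapshot("top")["color"][165:250,225:370,::-1]; b=r.snapshot("scene")["color"][150:250,270:430,::-1]
cv2.imwrite("pics/v5.png",np.vstack([cv2.resize(a,(500,290)),cv2.resize(b,(500,310))]))
p,y,s=now(); ys=.16-np.pi/2
plan(p,y,[(.51,-.18,.14,ys),(.475,-.345,.14,ys),(.475,-.345,.027,ys)])
```

```text
[ 0.56911133 -0.01473623  0.13594637] -1.5409791375128175 0.23625735498742115 [-0.63863243 -0.20562204 -2.47168891] 16.85 tray [ -7.2 -28.6]
top [348. 223.] 99.0 [[ -44.2 -100.4]]
top [297. 220.] 52.5 [[-37.   31.7]]
top [326. 218.] 50.5 [[-29.5 -42.8]]
wrist [396. 236.] 896.0 [[ -44.6 -104.9]]
wrist [347. 219.] 108.5 [[-26.5 -54.3]]
wrist [257. 226.] 949.5 [[-33.   34.9]]
wrist [145. 205.] 72.0 [[-11.1 141.9]]
wrist [141. 186.] 89.0 [[  8.3 142.5]]
wrist [126. 162.] 198.0 [[ 31.6 152.2]]
[ 0.51  -0.18   0.14  -1.411] -> [ 0.812  0.317 -0.019] -0.084
[ 0.475 -0.345  0.14  -1.411] -> [ 0.787  0.304 -0.   ] -0.0
[ 0.475 -0.345  0.027 -1.411] -> [ 0.    -0.     0.565] -0.0
```

View pics/v5.png

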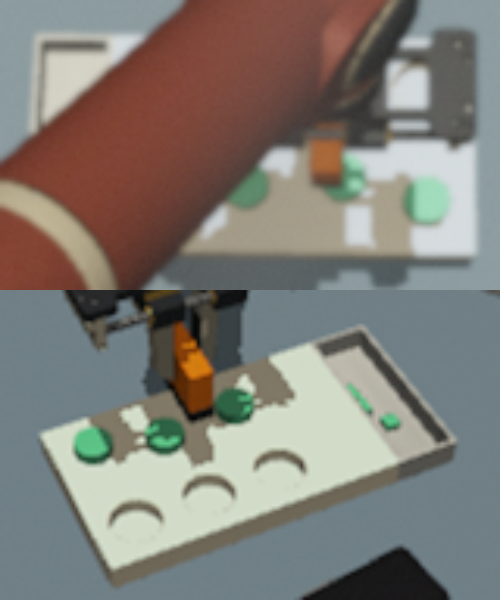

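Scene view: all three chips are in the gutter, at about (360,398) and (390,422) in the crop, and the tablets are undisturbed. Next I'll set the scraper down on clear counter right of the tray.

>>> {"op": "arm_command", "data": {"moves": [[0.3, 0.15, 0, 0, -1], [0.6, 0.3, 0, 0, -1], [0.96, 0.47, 0, 0, -1], [0.96, 0.47, 0, 0, -1], [0.96, 0.47, 0, 0, -1], [0.96, 0.47, 0.1, 0, -1], [0.96, 0.47, 0.2, 0, -1], [0.96, 0.47, 0.3, 0, -1], [0.96, 0.47, 0.4, 0, -1], [0.96, 0.47, 0.45, 0, -1]]}}

```text
time: 18.3
tcp_pos: [0.4815, -0.2086, 0.0455]
eef_rot: [-0.0, 0.718, -0.696, 0.003]
ft_force: [0.0, -0.2, -1.1]
width: 0.236
```

>>> {"op": "arm_command", "data": {"moves": [[0, 0, 0.04, 0, -1], [0, 0, 0.07, 0, -1], [0, 0, 0.09, 0, -1], [0, 0, 0.096, 0, -1], [0, 0, 0.097, 0, -1], [0, 0, 0.097, 0, -1], [0, 0, 0.097, 0, 0.1], [0, 0, 0.097, 0, 0.1], [0, 0, 0.097, 0, 0.1], [0, 0, 0.097, 0, 0.1]]}}

```text
time: 19.55
tcp_pos: [0.4816, -0.2087, 0.0262]
eef_rot: [-0.0, 0.718, -0.696, 0.003]
ft_force: [0.2, -0.3, -0.7]
width: 0.546
```

Run:
```python
from g import *
look(); print(now()[2]["q"].round(2))
```

```text
[ 0.4815875  -0.20870266  0.0261663 ] -1.5397686889608428 0.546312473870613 [ 0.23907544 -0.3263925  -0.67403882] 19.55 tray [-100.8 -219.7]
top [346. 219.] 6.0 [[-32.6 -96.2]]
top [324. 217.] 98.0 [[-27.7 -37.6]]
top [251. 211.] 12.5 [[-14.8 151.7]]
top [247. 198.] 14.5 [[ 20.4 165.3]]
wrist [102. 154.] 4033.5 [[ -41.3 -100.5]]
wrist [  7. 113.] 418.5 [[-20.  -55.6]]
[ 0.01  0.77  0.56  1.98 -0.73  0.59 -0.47]
```

>>> {"op": "arm_command", "data": {"moves": [[0, 0, -0.15, 0, 0.1], [0, 0, -0.3, 0, 0.1], [-0.1, 0, -0.37, 0, -0.5], [-0.3, -0.05, -0.37, 0, -1], [-0.59, -0.09, -0.37, 0, -1], [-0.59, -0.09, -0.37, 0, -1], [-0.59, -0.09, -0.37, 0, -1], [-0.59, -0.09, -0.37, 0, -1], [-0.59, -0.09, -0.37, 0, -1], [-0.59, -0.09, -0.37, 0, -1]]}}

```text
time: 20.9
tcp_pos: [0.4954, -0.0909, 0.0998]
eef_rot: [-0.0, 0.717, -0.697, 0.003]
ft_force: [-0.2, -0.1, 1.2]
width: 0.005
```

Run:
```python
from g import *
look()
d=r.snapshot("wrist");e=r.snapshot("scene")
cv2.imwrite("pics/v6.png",np.vstack([cv2.resize(d["color"][:,:,::-1],(480,300)),cv2.resize(e["color"][120:270,170:410,::-1],(480,300))]))
```

```text
[ 0.49542538 -0.09085322  0.09981456] -1.5414585350693677 0.004770485574238559 [-0.15994379 -0.10318279  1.24093776] 20.9 tray [ -83.2 -102.4]
top [294. 217.] 51.0 [[-28.4  39.4]]
top [252. 211.] 12.0 [[-14.2 151.7]]
top [247. 198.] 13.0 [[ 20.  165.6]]
wrist [322. 165.] 1535.0 [[ -42.6 -103.2]]
wrist [147. 151.] 1714.0 [[-31.   36.4]]
wrist [241. 144.] 1669.5 [[-25.1 -38.6]]
wrist [  6. 106.] 42.0 [[  3.6 137.8]]
```

View pics/v6.png

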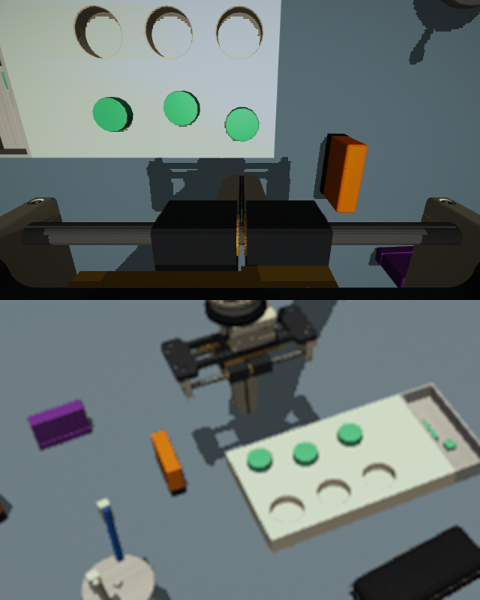

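Wrist view: tablet0 (242,124) and well0 (240,32) both lie on the tool's centre line. The scraper stands clear at (345,175). Lower and push.

>>> {"op": "arm_command", "data": {"moves": [[0, 0, 0.15, 0, -1], [0, 0, 0.28, 0, -1], [0, 0, 0.343, 0, -1], [0, 0, 0.343, 0, -1], [0, 0, 0.343, 0, -1], [0, -0.04, 0.343, 0, -1], [0, -0.08, 0.343, 0, -1], [0, -0.12, 0.343, 0, -1], [0, -0.16, 0.343, 0, -1], [0, -0.2, 0.343, 0, -1]]}}

```text
time: 22.35
tcp_pos: [0.5364, -0.0891, 0.0313]
eef_rot: [-0.0, 0.718, -0.696, 0.003]
ft_force: [0.2, 0.6, -0.8]
width: 0.006
```

>>> {"op": "arm_command", "data": {"moves": [[-0.002, -0.05, 0, 0, -1], [-0.004, -0.1, 0, 0, -1], [-0.006, -0.15, 0, 0, -1], [-0.008, -0.19, 0, 0, -1], [-0.01, -0.23, 0, 0, -1], [-0.01, -0.27, 0, 0, -1], [-0.01, -0.3, 0, 0, -1], [-0.01, -0.32, 0, 0, -1], [-0.01, -0.32, 0, 0, -1], [-0.01, -0.32, 0, 0, -1]]}}

```text
time: 23.6
tcp_pos: [0.5999, -0.0851, 0.0315]
eef_rot: [-0.0, 0.718, -0.696, 0.003]
ft_force: [0.3, -0.5, 0.4]
width: 0.004
```

Run:
```python
from g import *
look()
```

```text
[ 0.59994701 -0.08512872  0.0315106 ] -1.5402335179731397 0.003729118972268557 [ 0.26996675 -0.54837201  0.3703464 ] 23.6 tray [  21.4 -100. ]
top [324. 216.] 106.0 [[-26.4 -37.8]]
wrist [119. 337.] 945.5 [[-44.3  38.7]]
wrist [125. 294.] 17.0 [[-10.9  28. ]]
wrist [322. 203.] 2541.0 [[  50.8 -100.2]]
```

>>> {"op": "arm_command", "data": {"moves": [[0, 0.02, -0.15, 0, -1], [0, 0.02, -0.3, 0, -1], [-0.1, 0.2, -0.35, -0.07, -1], [-0.29, 0.43, -0.35, -0.07, -1], [-0.29, 0.43, -0.35, -0.07, -1], [-0.29, 0.43, -0.35, -0.07, -1], [-0.29, 0.43, -0.35, -0.07, -1], [-0.29, 0.43, -0.35, -0.07, -1], [-0.29, 0.43, -0.35, -0.07, -1], [-0.29, 0.43, -0.35, -0.07, -1]]}}

```text
time: 24.95
tcp_pos: [0.5121, -0.0298, 0.1009]
eef_rot: [0.0, 0.755, -0.656, 0.003]
ft_force: [-0.7, -0.1, 0.0]
width: 0.008
```

Run:
```python
from g import *
look()
d=r.snapshot("wrist")
cv2.imwrite("pics/v7.png",d["color"][:300,:,::-1])
```

```text
[ 0.51211407 -0.02978252  0.10091137] -1.4305892690451358 0.007807964560434369 [-0.71628876 -0.14166395  0.02589759] 24.95 tray [-64.6 -41.9]
top [251. 211.] 12.5 [[-14.8 151.7]]
top [247. 198.] 13.5 [[ 20.1 165.5]]
top [349. 187.] 12.0 [[  52.1 -101.4]]
wrist [324. 167.] 1500.5 [[-25.9 -40.1]]
wrist [231. 165.] 1524.0 [[-32.4  35.2]]
wrist [ 96. 129.] 86.5 [[-14.9 140.5]]
wrist [ 92. 103.] 126.5 [[  4.6 141.2]]
wrist [410.  84.] 1648.0 [[ 44.3 -97.5]]
wrist [77. 70.] 326.0 [[ 26.7 149.8]]
```

View pics/v7.png

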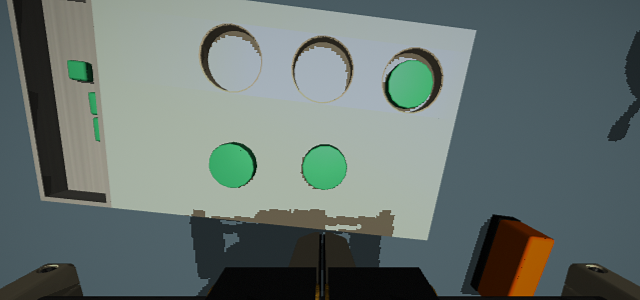

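Tablet0 sits in well0 (410,84). Tablet1 (324,167) and well1 (322,70) line up with the tool at column 322, so I push straight.

>>> {"op": "arm_command", "data": {"moves": [[0, 0, 0.15, 0, -1], [0, 0, 0.28, 0, -1], [0, 0, 0.348, 0, -1], [0, 0, 0.348, 0, -1], [0, 0, 0.348, 0, -1], [0, -0.03, 0.348, 0, -1], [0, -0.06, 0.348, 0, -1], [0, -0.09, 0.348, 0, -1], [0, -0.12, 0.348, 0, -1], [0, -0.15, 0.348, 0, -1]]}}

```text
time: 26.35
tcp_pos: [0.5423, -0.0256, 0.0314]
eef_rot: [0.0, 0.755, -0.656, 0.003]
ft_force: [-0.8, 0.2, 0.3]
width: 0.006
```

>>> {"op": "arm_command", "data": {"moves": [[0, -0.04, 0, 0, -1], [0, -0.08, 0, 0, -1], [0, -0.12, 0, 0, -1], [0, -0.16, 0, 0, -1], [0, -0.2, 0, 0, -1], [0, -0.23, 0, 0, -1], [0, -0.26, 0, 0, -1], [0, -0.28, 0, 0, -1], [0, -0.285, 0, 0, -1], [0, -0.285, 0, 0, -1]]}}

```text
time: 27.6
tcp_pos: [0.5986, -0.0176, 0.0316]
eef_rot: [0.0, 0.755, -0.656, 0.003]
ft_force: [-0.3, -0.2, 0.0]
width: 0.007
```

Run:
```python
from g import *
look()
p,y,s=now()
a=np.arctan2(40-36,45+34); e=np.array([np.cos(a),np.sin(a)])
w=Q@(np.array([-.034,.036])-.037*e)+t; yt=th-np.pi/2+a
plan(p,y,[(w[0],w[1],.1,yt)]); f=Q@(np.array([.045,.040])-.024*e)+t; plan(np.array([w[0],w[1],.1]),yt,[(f[0],f[1],.0313,yt)])
```

```text
[ 0.59861563 -0.01764068  0.0315762 ] -1.4304522933370616 0.00652639784234561 [-0.34096498 -0.1707075   0.03345897] 27.6 tray [ 22.2 -32.5]
top [296. 219.] 96.0 [[-33.2  35.8]]
top [346. 196.] 10.5 [[ 28.7 -94.5]]
top [345. 189.] 25.5 [[ 47.8 -92.9]]
wrist [196. 332.] 113.5 [[-48.7  45.3]]
wrist [ 46. 257.] 7.0 [[ -1.7 137.4]]
wrist [ 41. 234.] 77.5 [[ 13.6 138.2]]
wrist [431. 219.] 2216.5 [[ 48.6 -96. ]]
wrist [ 24. 196.] 446.5 [[ 37.2 144.3]]
wrist [322. 203.] 2570.5 [[ 51.9 -30. ]]
[ 0.503  0.046  0.1   -1.489] -> [-0.381  0.426 -0.342] 0.037
[ 0.595  0.054  0.031 -1.489] -> [ 0.    -0.461  0.344] -0.0
```

>>> {"op": "arm_command", "data": {"moves": [[0, 0.02, -0.15, 0, -1], [0, 0.02, -0.3, 0, -1], [-0.1, 0.2, -0.345, 0.037, -1], [-0.38, 0.425, -0.345, 0.037, -1], [-0.38, 0.425, -0.345, 0.037, -1], [-0.38, 0.425, -0.345, 0.037, -1], [-0.38, 0.425, -0.345, 0.037, -1], [-0.38, 0.425, -0.345, 0.037, -1], [-0.38, 0.425, -0.345, 0.037, -1], [-0.38, 0.425, -0.345, 0.037, -1]]}}

```text
time: 28.95
tcp_pos: [0.5037, 0.0455, 0.1]
eef_rot: [0.0, 0.735, -0.678, 0.003]
ft_force: [0.4, 0.4, -0.0]
width: 0.001
```

Run:
```python
from g import *
look()
```

```text
[0.5036983  0.04554372 0.09998593] -1.4892917857077246 0.0012894862535367257 [ 0.35127171  0.38632627 -0.03745163] 28.95 tray [-70.7  33.7]
top [347. 192.] 100.0 [[ 39.7 -97. ]]
top [321. 192.] 94.0 [[ 39.4 -29.8]]
wrist [324. 168.] 1504.0 [[-32.2  33.3]]
wrist [184. 140.] 178.5 [[-15.2 144.3]]
wrist [182. 114.] 180.5 [[  4.1 144.9]]
wrist [164.  83.] 309.0 [[ 26.1 156.2]]
wrist [501.  75.] 1710.5 [[ 44. -95.]]
wrist [414.  71.] 1731.5 [[ 43.2 -29.6]]
```

>>> {"op": "arm_command", "data": {"moves": [[0, 0, 0.15, 0, -1], [0, 0, 0.28, 0, -1], [0, 0, 0.343, 0, -1], [0, 0, 0.343, 0, -1], [0, 0, 0.343, 0, -1], [0, -0.03, 0.343, 0, -1], [0, -0.06, 0.343, 0, -1], [0, -0.09, 0.343, 0, -1], [0, -0.12, 0.343, 0, -1], [0, -0.15, 0.343, 0, -1]]}}

```text
time: 30.3
tcp_pos: [0.5341, 0.048, 0.0315]
eef_rot: [0.0, 0.735, -0.678, 0.002]
ft_force: [-0.3, -0.0, 0.3]
width: 0.007
```

>>> {"op": "arm_command", "data": {"moves": [[0, -0.04, 0, 0, -1], [0, -0.08, 0, 0, -1], [0, -0.12, 0, 0, -1], [0, -0.16, 0, 0, -1], [0, -0.2, 0, 0, -1], [0, -0.24, 0, 0, -1], [0, -0.28, 0, 0, -1], [0, -0.305, 0, 0, -1], [0, -0.31, 0, 0, -1], [0, -0.31, 0, 0, -1]]}}

```text
time: 31.55
tcp_pos: [0.5957, 0.0531, 0.0316]
eef_rot: [0.0, 0.735, -0.678, 0.002]
ft_force: [0.4, -0.1, -0.1]
width: 0.008
```

>>> {"op": "arm_command", "data": {"moves": [[0, 0.02, -0.15, 0, -1], [0, 0.02, -0.3, 0, -1], [0, 0.1, -0.5, 0, -1], [0, 0.3, -0.6, 0, -1], [0, 0.4, -0.6, 0, -1], [0, 0.5, -0.6, 0, -1], [0, 0.6, -0.6, 0, -1], [0, 0.6, -0.6, 0, -1], [0, 0.6, -0.6, 0, -1], [0, 0.6, -0.6, 0, -1]]}}

```text
time: 32.8
tcp_pos: [0.4767, 0.0437, 0.1513]
eef_rot: [0.0, 0.736, -0.677, 0.003]
ft_force: [-0.2, -0.5, 0.1]
width: 0.005
```

Run:
```python
from g import *
look()
d=r.snapshot("wrist");e=r.snapshot("scene")
for c in blobs(d,(50,60,50),(95,255,255),600): print("z26",((cast(d,cen(c),.026)-t)@Q*1e3).round(1))
cv2.imwrite("pics/v8.png",np.vstack([d["color"][:270,:,::-1],cv2.resize(e["color"][120:270,170:440,::-1],(540,300))[:, :].copy() if 0 else cv2.resize(e["color"][120:270,150:470,::-1],(640,300))]))
```

```text
[0.47667267 0.04374103 0.15131489] -1.4885286960546997 0.0053376277770401616 [-0.20283788 -0.46839227  0.11294014] 32.8 tray [-97.7  32.7]
top [246. 198.] 8.0 [[ 20.8 167.3]]
top [347. 192.] 101.0 [[ 39.7 -97.2]]
top [321. 192.] 91.5 [[ 39.3 -29.9]]
top [296. 190.] 65.5 [[44.3 38.1]]
wrist [204. 108.] 140.5 [[-17.6 145.6]]
wrist [202.  85.] 128.5 [[  2.4 146.3]]
wrist [187.  58.] 230.0 [[ 24.3 157.9]]
wrist [473.  51.] 1247.0 [[ 43.4 -96. ]]
wrist [399.  47.] 1259.5 [[ 42.6 -30.1]]
wrist [323.  41.] 1268.5 [[44.  37.8]]
z26 [[  45.5 -100.7]]
z26 [[ 44.7 -32.5]]
z26 [[46.2 37.8]]
```

View pics/v8.png

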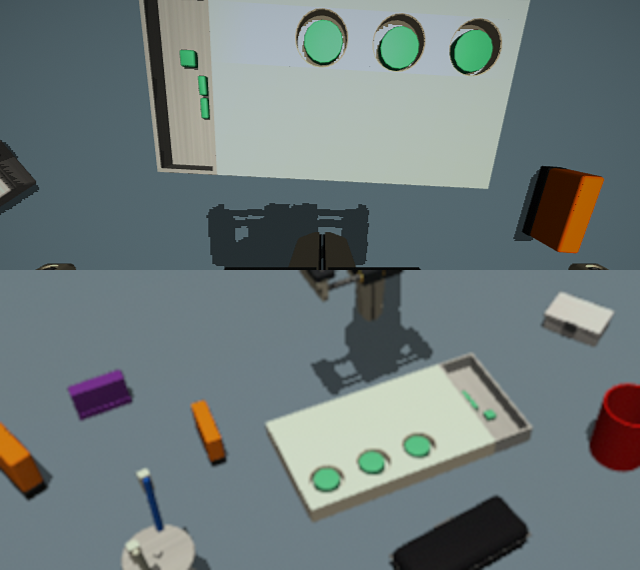

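Tablets are at (323,41), (399,47) and (473,51), lying in the wells within about 3 mm of centre. The three chips lie in the gutter, and the scraper stands free. Handing in.

```bash
python3 -c "
from workcell import r
print(r.sign_off(), r.read_state()['time'])"
```

```text
the job is handed in; nothing more can be done
the job is handed in; nothing more can be done
```

The job was handed in at about 33 s of the 72 s allowed; no verdict was given. I swept the three chips into the gutter with the small orange scraper. I then stood the scraper on the counter to the right of the tray, about 15 cm from its starting spot, and let go of it. Last, I pushed the three tablets into the wells with the closed fingers.

**Last checks, wrist and scene pictures:**
- **Tablets:** one in each well, measured within about 3 mm of the well centres (8 mm allowed).
- **Chips:** all three look to be down in the gutter. Two lie close to its inner wall and are partly hidden by it, so I judged their height only by eye.
- **Scraper:** standing upright and released, with the arm clear of everything.
- **Mug, trimmer case and pin box:** they look unmoved and the arm never came near them. I did not measure their positions again.

**Disagreement:** the top and wrist cameras differed by up to about 6 mm on the tablets seen at the far edge. Most of that comes from casting to the wrong height. At the correct height the wrist readings agree with the wells.

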